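# Zero the portion scale and weigh the yeast tin

## Task

Weigh the red yeast tin for the stock count. The portion scale is off and the blue baking-powder tin was left on its pan: first take that tin off and stand it upright on the worktop, then, with the pan empty so that the scale zeroes, slide the recessed power switch fully over to its green-dot end. Finally set the yeast tin down gently, upright in the middle of the pan, and let go, leaving the brown and yellow tins and the bowl alone.

Things in the scene. Friction and masses are not known exactly. Their poses are not given: they have to be found in the camera images.
- scale: Low white portion scale, fixed to the worktop, 235 mm deep (its x) x 180 mm wide (its y). Origin on the worktop under its centre; +x runs from control deck to pan, z up. The deck is the flat strip at its -x end (x -117 to -40 mm), 42 mm above the worktop, with a display on the +y half and the switch slot on the -y half. The pan (x -35 to +112 mm) stands 12 mm above the deck.
- pan: Flat stainless weighing pan of the scale, rigid, 148 mm (x) x 172 mm (y). Origin at the centre of its top face, 54 mm above the worktop, axes as the scale's.
- power_switch (a joint): Travel of the switch tab in m: 0 = off, 0.012 = fully on at its stop. Grows as the tab moves along the scale's -y. It takes about 1.5 N to slide and stays where it is left. It may start up to 2 mm from the off stop.
- switch_tab (a point): Centre of the top face of the orange ribbed switch tab (moves with it). The tab is 11 mm long along the slot (scale's y), 20 mm wide (x), and lies flush with the deck. With the tab off, 34 mm of the slot is open on its +y side, where a fingertip can enter and push the tab towards -y. On the deck beside it a green dot marks on, a red dot off.
- slot_off_end (a point): Middle of the open (+y) end wall of the recessed switch slot, at deck height, 42 mm above the worktop; fixed to the scale. The straight slot reaches from here 58 mm along the scale's -y, is 22 mm wide (x) and 6 mm deep (hard floor 36 mm above the worktop); a green patch shows on its floor once the tab is on.
- yeast_mid (a point): Centre, half-way up, of the red-lidded, red-banded yeast tin: upright cylinder 54 mm across, 86 mm tall, 0.2 to 0.33 kg, loose on the worktop.
- baking_powder_mid (a point): Centre, half-way up, of the blue-lidded, blue-banded baking-powder tin: 54 mm across, 86 mm tall, 0.2 to 0.33 kg, standing loose on the scale's pan at the start.
- cocoa_mid (a point): Centre, half-way up, of the dark brown cocoa tin (same size, loose bystander near the yeast tin). Beyond these tins a fixed dark wooden ingredient box, 130 mm high, stands at the worktop's far edge (everything of it at world x over 0.74 m).
- custard_mid (a point): Centre, half-way up, of the yellow custard-powder tin (same size, loose bystander near the yeast tin).
- bowl: Loose stainless bowl with utensils lying in it (bystander): 216 mm across at the rim, 75 mm high, utensils up to 110 mm. Origin under its centre.
Things that resemble listed ones, but are neither listed nor needed, are in the scene too. Of the things that look like the part that bears yeast_mid, take the one that is farthest to the robot's right at the start.

How it is judged:
On the way, in this order (a step that is already met when the one before it is completed fails the run):
1. the baking-powder tin stands upright on the worktop, released, while the switch is still off (height (world z) of baking_powder_mid below 0.047 m and angle between baking_powder_mid's own z axis and vertical below 0.1 rad and contact force between baking_powder and the fingers below 0.1 N and value of joint power_switch below 0.005 m), for 0.2 s.
2. the switch is slid fully on (within 1.5 mm of its stop) while nothing rests on the pan (value of joint power_switch above 0.0105 m and contact force between pan and anything else below 0.2 N), for 0.3 s.
At the end, for the whole second after the job is handed in: The switch is fully on (within 1.5 mm of its stop); the yeast tin stands upright, released and at rest on the pan with its axis within 25 mm of the pan's centre; the baking-powder tin stands upright and at rest on the worktop (value of joint power_switch above 0.0105 m and horizontal distance between yeast_mid and pan below 0.025 m and z of yeast_mid in the frame of pan between 0.039 and 0.047 m and angle between each of yeast_mid, baking_powder_mid's own z axis and vertical below 0.1 rad and linear speed of each of yeast, baking_powder below 0.02 m/s and contact force between yeast and the fingers below 0.1 N and contact force between pan and baking_powder below 0.1 N and height (world z) of baking_powder_mid below 0.047 m); the robot touches nothing.
It fails at once if the cocoa tin is shifted more than 15 mm or tipped (distance of cocoa_mid from where it was at the start of the episode above 0.015 m or angle between cocoa_mid's own z axis and vertical above 0.3 rad).
It fails at once if the custard tin is shifted more than 15 mm or tipped (distance of custard_mid from where it was at the start of the episode above 0.015 m or angle between custard_mid's own z axis and vertical above 0.3 rad).
It fails at once if the bowl is shifted more than 15 mm (distance of bowl from where it was at the start of the episode above 0.015 m).
It fails at once if the yeast tin is let go more than 7 mm above the pan, or pressed or banged on it with over 60 N (contact force between yeast and pan above 60 N or (horizontal distance between yeast_mid and pan below 0.08 m and z of yeast_mid in the frame of pan above 0.05 m and contact force between yeast and the fingers below 0.05 N)).
It also fails if it takes over 66 s, if anything falls off the work surface, if the arm or the gripper's body presses on something with over 40 N, if the wrist force passes 120 N, or if a joint passes its speed limit or range.

## Robot

A 6-joint arm with a two-finger parallel gripper is mounted at the origin on the work surface. World frame = base frame: x ahead of the robot, y to its left, z up, the work surface at z = 0. Lengths are in m, angles in rad, forces in N, time in s.
With the tool pointing down it reaches from about 0.225 to 0.875 m from the base axis. Payload 3.4 kg.
Tool frame: the origin (TCP) lies between the finger pads; the fingertips stand 11 mm ahead of it and the grasp point (between the pads) lies 8 mm behind it; z points along the fingers, y is the line along which they close (so a half turn about z gives the same grasp; the last joint's range is limited). The gripper opens to 85 mm and grips with 20 to 120 N. Pads are 22 mm wide; open, the fingers measure 114 mm over their backs; the gripper's body (76 mm by 85 mm) begins 54 mm behind the grasp point. The pads swing forward as they close: fully open they stand 13 mm farther back than shut.
Start: joints at [-1.292, 0.276, 1.505, -0, 1.361, -0.121], TCP at [0.224, -0.53, 0.242] pointing down, gripper open.
Joint ranges: [-2.89, 2.89], [-0.75, 2.08], [0.22, 2.7], [-1.18, 4.32], [0.11, 2.71], [-2.7, 2.7]. Speed limits (rad/s): [2.57, 2.57, 3.14, 3.14, 3.14, 3.14].

## Interface

Orientations are given as a unit quaternion [w, x, y, z].
In Python, from rig import sensors, eyes, manip gives the robot as it stands.
- The arm moves only by the tool drive_tool, never from a script. Its argument "deltas" is a list of rows, each an object with "linear": the shift along the world's x, y, z in mm, a list of three; "twist": the turn about the world's z in degrees; "claw": the opening, from 0 (shut) to 1 (fully open). In form: [{"linear": [tx, ty, tz], "twist": twist, "claw": claw}, ...]. A call has 1 to 12 rows; each row is the pose to reach, as a shift and turn from the pose commanded when the call began; what a row does not reach only later rows make up. A row lasts 1/12 s, in which the tool goes at most 41.7 mm and 7.16 degrees, less where a joint would pass 70% of its speed; a pose out of reach is approached as far as the arm can. A call with a gripper value outside its range is refused whole. The fingers move at their own pace and stop on an object; "squeeze" is the grip in N (left out, the last holds). Time passes only in rows, so rows that repeat a pose let the fingers close. It gives the time, the measured TCP pose, the force, the opening and the grip force at its end, in the units of the state.
- sensors.get_state(): the state, without advancing time (a new reading comes with each control period).
- eyes.get_image(name): name is "side" or "top" or "wrist"; returns the picture (400x640x3 uint8, red, green, blue); there is no depth.
- eyes.camera_model(name): a dict with "intrinsics" (3x3 intrinsics, pixels), "R" (3x3) and "t" (3): a world point X has camera coordinates R X + t. Camera axes: x right, y down, z forward; pixel columns grow to the right and rows downward; lengths in m; the calibration is good to about 2 mm. The wrist camera is an equidistant fisheye: a pixel r from the principal point sees the ray r / f radians off the axis. A picture is of the moment at which its call begins: read the wrist's pose just before it. camera_model takes no time and is no camera call; for the wrist camera it gives the pose at the moment of the call.
- manip.sign_off(): hands the job in; it is judged then, once.
The state is a dict: "clock": time; "qpos": joint angles; "qd": joint speeds; "effort": joint torques, N m; "position": TCP position; "ee_rot": TCP orientation; "contact_force": force on the tool from outside, world axes, zero at the start; "moment": the same for the moment, N m; "width": finger opening in m; "gripper_force": force on a finger pad.
Only numpy, scipy, OpenCV 4.12 (cv2) and the standard library are available. Lean on these libraries where they do the work, as an engineer would, in place of code of your own. Each camera call takes 0.05 s, during which the arm holds its last target. There are 200 camera calls.

## Working session

There is one attempt and no reset: what is moved stays moved. The work goes in short steps, Python scripts to look and compute and a tool call to move; the robot and the scene stay as the last step left them, time stands still between calls to the robot, and variables do not carry over. Pictures are saved under pics/ and viewed, at most 10 in all, crops included, and the job is handed in when it is done.

Besides the shell and the picture viewer there is one more tool, called after "Request:" as name(argument=value, ...) on one line, values as JSON. drive_tool: Moves the arm, as the interface text tells. Its arguments: {"type":"object","properties":{"deltas":{"type":"array","items":{"type":"object","properties":{"linear":{"type":"array","items":{"type":"number"}},"twist":{"type":"number"},"claw":{"type":"number"}}}},"squeeze":{"type":"number"}},"required":["deltas"]}

```bash
mkdir -p pics
cat > h.py <<'E'
import numpy as np, cv2
from rig import sensors, eyes, manip
def ray(cam,uv,m=None):
    m=m or eyes.camera_model(cam); K=np.array(m["intrinsics"]);R=np.array(m["R"]);t=np.array(m["t"])
    x=(uv[0]-K[0,2])/K[0,0]; y=(uv[1]-K[1,2])/K[1,1]
    if cam=="wrist":
        th=np.hypot(x,y); s=np.sin(th)/th if th>1e-9 else 1; d=np.array([x*s,y*s,np.cos(th)])
    else: d=np.array([x,y,1.])
    return -R.T@t, R.T@d
def plane(cam,uv,z,m=None):
    o,d=ray(cam,uv,m); return o+d*(z-o[2])/d[2]
def proj(cam,X,m=None):
    m=m or eyes.camera_model(cam); K=np.array(m["intrinsics"]); c=np.array(m["R"])@X+np.array(m["t"])
    if cam=="wrist":
        r=np.hypot(c[0],c[1]); th=np.arctan2(r,c[2]); c=np.array([c[0]/r*th,c[1]/r*th,1])
    return (K@(c/c[2]))[:2]
def snap(cam,name):
    im=eyes.get_image(cam); cv2.imwrite(f"pics/{name}.png",im[:,:,::-1]); return im
E
python3 - <<'E'
from h import *
snap("top","top0"); snap("side","side0"); snap("wrist","wrist0")
print(sensors.get_state())
for c in("top","side"):
    print(eyes.camera_model(c))
E
```

```text
{'clock': 0.15, 'qpos': array([-1.29201539e+00,  2.76470744e-01,  1.50587839e+00,  1.11481603e-05,
        1.36069744e+00, -1.21005337e-01]), 'qd': array([ 2.32275158e-04, -1.22645322e-03, -6.47654271e-03, -6.09474099e-05,
       -2.08714642e-03, -6.71893483e-04]), 'effort': array([-4.28452392e-05, -4.17147160e+01, -2.46032846e+01, -3.29761669e-04,
        7.76056142e-03,  1.50923945e-06]), 'position': array([ 0.22368905, -0.52927859,  0.24161206]), 'ee_rot': array([-7.25125384e-04,  9.80087776e-01,  1.98563399e-01, -5.18548393e-05]), 'contact_force': array([-0.80369101,  0.94117706,  0.09305506]), 'moment': array([-0.01779688, -0.05363759, -0.03107637]), 'gripper_force': 0.0, 'width': 0.0854877160000377}
{'intrinsics': array([[480.00403966,   0.        , 320.68448733],
       [  0.        , 480.00403966, 198.38679638],
       [  0.        ,   0.        ,   1.        ]]), 'R': array([[-0.01292261, -0.99991052,  0.00345855],
       [-0.99712008,  0.01262789, -0.07478024],
       [ 0.07472987, -0.00441495, -0.99719404]]), 't': array([-0.03123105,  0.51470632,  1.21519743])}
{'intrinsics': array([[498.46105081,   0.        , 316.47371832],
       [  0.        , 498.46105081, 206.44193045],
       [  0.        ,   0.        ,   1.        ]]), 'R': array([[-0.96654741, -0.25646686, -0.0032949 ],
       [-0.15098332,  0.57930206, -0.80100759],
       [ 0.20734064, -0.77371434, -0.59864512]]), 't': array([0.51123565, 0.18040387, 1.1921704 ])}
```

View pics/top0.png

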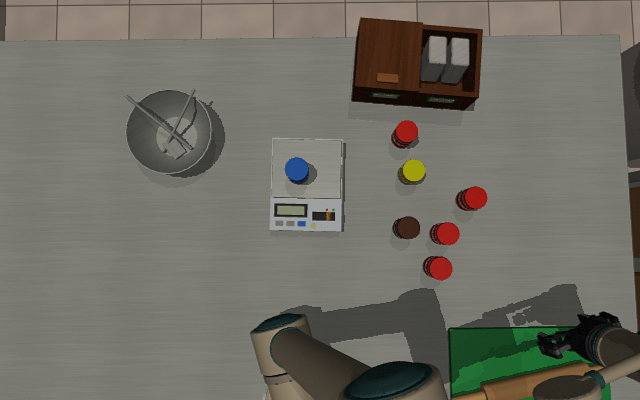

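View pics/side0.png

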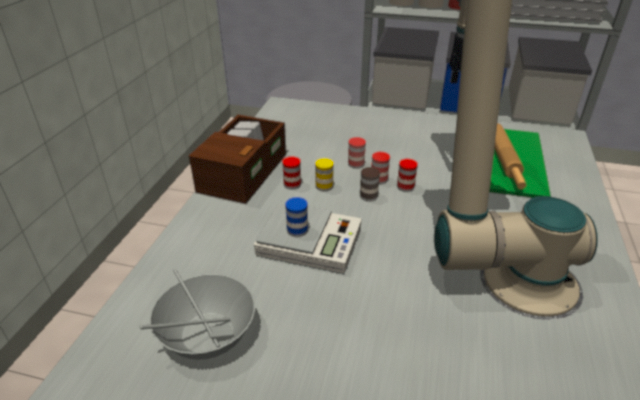

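Run:
```python
from h import *
t=cv2.imread("pics/top0.png"); s=cv2.imread("pics/side0.png"); 
hsv=cv2.cvtColor(t,cv2.COLOR_BGR2HSV)
def blobs(name,m,z,mn=60):
    n,l,st,c=cv2.connectedComponentsWithStats(m.astype(np.uint8))
    for i in range(1,n):
        if st[i,4]>mn: print(name,c[i].round(1),st[i,2:5],plane("top",c[i],z).round(4))
H,S,V=hsv[...,0],hsv[...,1],hsv[...,2]
blobs("red",((H<6)|(H>174))&(S>200)&(V>150),.086)
blobs("blue",(H>100)&(H<125)&(S>150)&(V>90),.14)
blobs("yel",(H>20)&(H<35)&(S>180)&(V>120),.086)
blobs("brown",(S>90)&(V<90)&(np.arange(640)[None]>380)&(np.arange(640)[None]<425)&(np.arange(400)[:,None]>205)&(np.arange(400)[:,None]<250),.086)
w=(S<25)&(V>185); blobs("white",w,.042,300)
a=cv2.resize(t[130:240,260:350],None,fx=4,fy=4,interpolation=cv2.INTER_CUBIC)
b=cv2.resize(s[130:205,270:430],None,fx=5,fy=5,interpolation=cv2.INTER_CUBIC)
b=b[:,:800]
out=np.zeros((600,800,3),np.uint8); a=cv2.resize(t[180:240,260:350],None,fx=3.7,fy=3.7,interpolation=cv2.INTER_CUBIC)
out[:375]=b; out[378:378+a.shape[0],:a.shape[1]]=a[:222]
c=cv2.resize(t[110:290,380:500],None,fx=1.2,fy=1.2); out[378:378+c.shape[0],400:400+c.shape[1]]=c
cv2.imwrite("pics/crop1.png",out)
for X in [(.54,-.315,.043)]: print(proj("side",np.array(X)))
```

```text
red [406.6 130.8] [ 22  21 347] [ 0.6733 -0.2511  0.086 ]
red [475.8 197.1] [ 22  21 360] [ 0.5077 -0.4153  0.086 ]
red [447.9 233.1] [ 22  22 365] [ 0.421  -0.3445  0.086 ]
red [440.6 268.3] [ 22  22 371] [ 0.3368 -0.3242  0.086 ]
blue [296.3 168.8] [ 23  23 415] [0.5751 0.0187 0.14  ]
yel [413.4 169.9] [ 22  22 379] [ 0.5763 -0.2651  0.086 ]
brown [407.6 227.2] [ 25  22 417] [ 0.4365 -0.2473  0.086 ]
[339.37943064 167.78275174]
```

View pics/crop1.png

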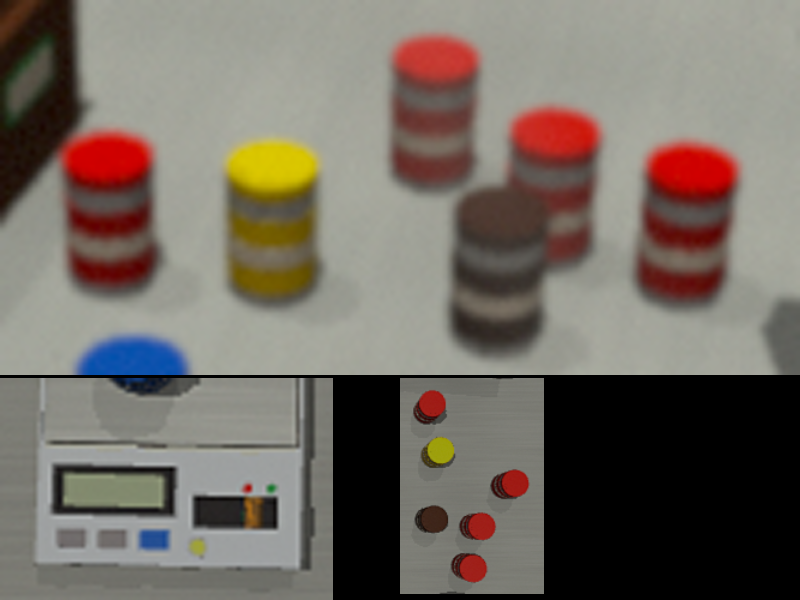

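Red-lid candidates in the top view are (406,131), (476,197), (448,233) and (441,268). All four have red bands. The one farthest to the robot's right (-y) is (476,197), at about (0.508, -0.415), so I take that one as the yeast tin. The blue tin is at (296,169). The crop shows the slot with its orange tab towards the green dot's side and open on the +y side. Next I move over the blue tin with the closing axis turned along world x.

Request:
drive_tool(deltas=[{"linear": [22,34,20],"twist": 7,"claw": 1},{"linear": [44,68,20],"twist": 14,"claw": 1},{"linear": [66,102,20],"twist": 21,"claw": 1},{"linear": [88,136,20],"twist": 28,"claw": 1},{"linear": [110,170,20],"twist": 35,"claw": 1},{"linear": [132,204,20],"twist": 42,"claw": 1},{"linear": [154,238,20],"twist": 49,"claw": 1},{"linear": [176,272,20],"twist": 56,"claw": 1},{"linear": [198,306,20],"twist": 63,"claw": 1},{"linear": [220,340,20],"twist": 67,"claw": 1},{"linear": [242,374,20],"twist": 67,"claw": 1},{"linear": [264,408,20],"twist": 67,"claw": 1}])

```text
clock: 1.15
position: [0.4883, -0.1197, 0.2623]
ee_rot: [0.0, 0.708, 0.707, -0.0]
contact_force: [0.2, 0.1, -0.1]
width: 0.0856
gripper_force: 0.0
```

Request:
drive_tool(deltas=[{"linear": [22,34,0],"twist": 0,"claw": 1},{"linear": [44,68,0],"twist": 0,"claw": 1},{"linear": [66,102,0],"twist": 0,"claw": 1},{"linear": [88,140,0],"twist": 0,"claw": 1},{"linear": [88,140,0],"twist": 0,"claw": 1},{"linear": [88,140,0],"twist": 0,"claw": 1}])

```text
clock: 1.65
position: [0.5764, 0.0204, 0.2615]
ee_rot: [-0.0, 0.706, 0.708, -0.0]
contact_force: [0.2, -1.0, -0.8]
width: 0.0853
gripper_force: 0.0
```

Run:
```python
from h import *
s=sensors.get_state();print(s["position"],s["ee_rot"],s["qpos"],s["contact_force"])
m=eyes.camera_model("wrist"); im=snap("wrist","w1"); print(m)
np.save("w1.npy",m,allow_pickle=True)
h=cv2.cvtColor(im,cv2.COLOR_RGB2HSV); H,S,V=h[...,0],h[...,1],h[...,2]
k=((H>100)&(H<125)&(S>150)&(V>90)).astype(np.uint8)
n,l,st,c=cv2.connectedComponentsWithStats(k)
for i in range(1,n):
    if st[i,4]>50: print(c[i],st[i],plane("wrist",c[i],.14,m))
```

```text
[0.576357   0.02042127 0.26146354] [-4.74793576e-04  7.06232262e-01  7.07979964e-01 -3.69562580e-04] [-8.52393573e-02  2.69277353e-01  1.46676103e+00  4.57457698e-05
  1.40675676e+00 -8.77184802e-02] [ 0.15089318 -1.02029055 -0.78576384]
{'intrinsics': array([[309.70691629,   0.        , 322.37072844],
       [  0.        , 309.70691629, 200.0767769 ],
       [  0.        ,   0.        ,   1.        ]]), 'R': array([[ 9.99997311e-01,  2.12423825e-03, -9.30902184e-04],
       [ 2.30171072e-03, -9.58262648e-01,  2.85880045e-01],
       [-2.84771466e-04, -2.85881418e-01, -9.58264960e-01]]), 't': array([-0.57724652, -0.02470703,  0.40365892])}
[320.86407054 196.84606907] [ 290  170   63   54 2722] [0.57605322 0.02023606 0.14      ]
[217.752 182.512] [214 175   9  16 125] [0.48591709 0.03316261 0.14      ]
```

View pics/w1.png

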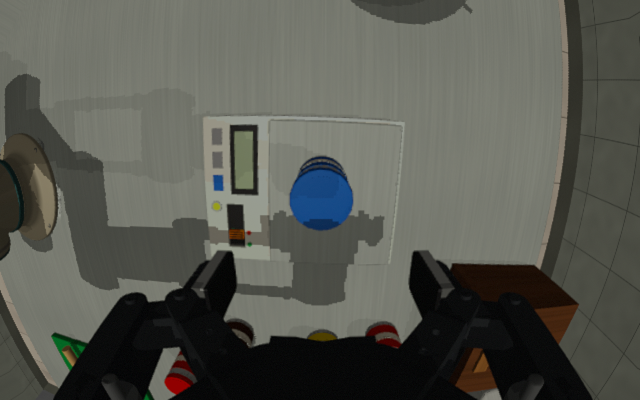

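The wrist view shows the blue lid at (321,197), directly under the tool, the slot at (237,225) and the orange tab at (237,236). I descend, grip and lift.

Request:
drive_tool(squeeze=40, deltas=[{"linear": [0,0,-35],"twist": 0,"claw": 1},{"linear": [0,0,-70],"twist": 0,"claw": 1},{"linear": [0,0,-105],"twist": 0,"claw": 1},{"linear": [0,0,-140],"twist": 0,"claw": 1},{"linear": [0,0,-161],"twist": 0,"claw": 1},{"linear": [0,0,-161],"twist": 0,"claw": 0.3},{"linear": [0,0,-161],"twist": 0,"claw": 0.3},{"linear": [0,0,-161],"twist": 0,"claw": 0.3},{"linear": [0,0,-161],"twist": 0,"claw": 0.3},{"linear": [0,0,-161],"twist": 0,"claw": 0.3},{"linear": [0,0,-161],"twist": 0,"claw": 0.3},{"linear": [0,0,-161],"twist": 0,"claw": 0.3}])

```text
clock: 2.7
position: [0.5768, 0.018, 0.1029]
ee_rot: [0.001, 0.708, 0.707, 0.001]
contact_force: [-0.4, -0.8, 5.4]
width: 0.0535
gripper_force: 42.8
```

Request:
drive_tool(deltas=[{"linear": [0,0,15],"twist": 0,"claw": 0.3},{"linear": [0,0,40],"twist": 0,"claw": 0.3},{"linear": [0,0,60],"twist": 0,"claw": 0.3},{"linear": [0,0,60],"twist": 0,"claw": 0.3}])

```text
clock: 3.03
position: [0.5786, 0.0183, 0.1655]
ee_rot: [0.003, 0.708, 0.707, 0.003]
contact_force: [1.4, -0.6, -1.2]
width: 0.0532
gripper_force: 42.8
```

Request:
drive_tool(deltas=[{"linear": [-20,19,0],"twist": 0,"claw": 0.3},{"linear": [-44,41,0],"twist": 0,"claw": 0.3},{"linear": [-70,65,0],"twist": 0,"claw": 0.3},{"linear": [-97,90,0],"twist": 0,"claw": 0.3},{"linear": [-124,115,0],"twist": 0,"claw": 0.3},{"linear": [-151,140,0],"twist": 0,"claw": 0.3},{"linear": [-178,165,0],"twist": 0,"claw": 0.3},{"linear": [-200,186,0],"twist": 0,"claw": 0.3},{"linear": [-217,202,0],"twist": 0,"claw": 0.3},{"linear": [-217,202,-30],"twist": 0,"claw": 0.3},{"linear": [-217,202,-60],"twist": 0,"claw": 0.3},{"linear": [-217,202,-60],"twist": 0,"claw": 0.3}])

```text
clock: 4.03
position: [0.3538, 0.219, 0.0969]
ee_rot: [-0.002, 0.707, 0.707, -0.005]
contact_force: [-1.6, -0.9, -3.7]
width: 0.0533
gripper_force: 43.5
```

Run:
```python
from h import *
s=sensors.get_state();print(s["position"],s["ee_rot"],s["contact_force"],s["qpos"])
m=np.load("w1.npy",allow_pickle=True).item()
im=cv2.imread("pics/w1.png")
P=lambda u,z:plane("wrist",u,z,m).round(4)
h=cv2.cvtColor(im,cv2.COLOR_BGR2HSV).astype(int); H,S,V=h[...,0],h[...,1],h[...,2]
box=np.zeros(V.shape,bool); box[195:255,222:262]=1
def cc(k,mn,z,nm):
    n,l,st,c=cv2.connectedComponentsWithStats((k&box).astype(np.uint8))
    for i in range(1,n):
        if st[i,4]>=mn: print(nm,c[i].round(1),st[i],P(c[i],z))
cc((H>5)&(H<20)&(S>150)&(V>70),20,.042,"tab")
cc((S<90)&(V<60),60,.036,"dark")
cc((H>45)&(H<85)&(S>100),3,.042,"green"); cc(((H<6)|(H>174))&(S>120),3,.042,"red")
# pan corners and deck corners approx
for n,u,z in[("deckTL",(204,117),.042),("deckBL",(211,258),.042),("panTL",(270,118),.054),("panTR",(404,122),.054),("panBR",(389,264),.054),("panBL",(269,261),.054)]: print(n,P(u,z))
cv2.imwrite("pics/c2.png",cv2.resize(im[105:275,195:415],None,fx=3.5,fy=3.5,interpolation=cv2.INTER_CUBIC))
```

```text
[0.35382067 0.21895987 0.0969473 ] [-0.00212438  0.70712509  0.70706709 -0.00507122] [-1.61593112 -0.89194333 -3.70644498] [ 3.86606611e-01  1.87840147e-01  2.03991166e+00 -2.82298543e-05
  9.24837280e-01  3.86705748e-01]
tab [236.4 233.9] [229 230  16   9 124] [ 0.4688 -0.0567  0.042 ]
dark [235.2 216.4] [227 205  17  24 358] [ 0.4676 -0.0353  0.036 ]
dark [237.2 242.3] [230 239  15   7  87] [ 0.4668 -0.0712  0.036 ]
green [249.2 244. ] [248 243   4   3  10] [ 0.4845 -0.0703  0.042 ]
red [248.4 232.4] [247 231   4   4  13] [ 0.4848 -0.0543  0.042 ]
deckTL [0.4378 0.0898 0.042 ]
deckBL [ 0.4291 -0.0928  0.042 ]
panTL [0.5199 0.0852 0.054 ]
panTR [0.6677 0.0823 0.054 ]
panBR [ 0.6613 -0.092   0.054 ]
panBL [ 0.511  -0.0876  0.054 ]
```

View pics/c2.png

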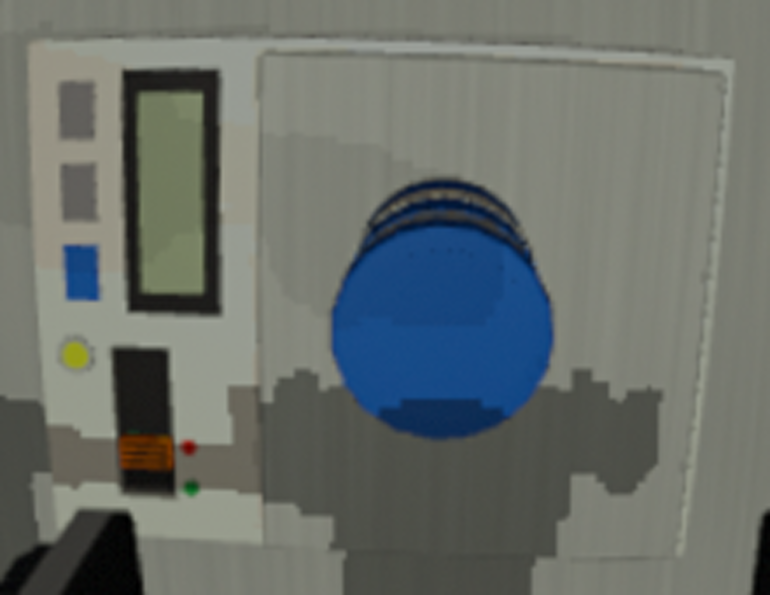

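Request:
drive_tool(deltas=[{"linear": [0,0,-15],"twist": 0,"claw": 0.3},{"linear": [0,0,-30],"twist": 0,"claw": 0.3},{"linear": [0,0,-40],"twist": 0,"claw": 0.3},{"linear": [0,0,-45],"twist": 0,"claw": 0.3},{"linear": [0,0,-48],"twist": 0,"claw": 0.3},{"linear": [0,0,-50],"twist": 0,"claw": 0.3},{"linear": [0,0,-51],"twist": 0,"claw": 0.3},{"linear": [0,0,-51],"twist": 0,"claw": 0.3}])

```text
clock: 4.7
position: [0.3592, 0.2204, 0.0507]
ee_rot: [0.0, 0.708, 0.706, 0.0]
contact_force: [-0.2, 0.4, -2.1]
width: 0.053
gripper_force: 43.6
```

Request:
drive_tool(deltas=[{"linear": [0,0,-1],"twist": 0,"claw": 0.3},{"linear": [0,0,-2],"twist": 0,"claw": 0.3},{"linear": [0,0,-2],"twist": 0,"claw": 0.3},{"linear": [0,0,-2],"twist": 0,"claw": 0.3}])

```text
clock: 5.03
position: [0.3592, 0.2205, 0.0489]
ee_rot: [0.0, 0.708, 0.707, 0.001]
contact_force: [-0.5, 0.1, 3.3]
width: 0.0531
gripper_force: 44.2
```

The force has gone from -2.1 to +3.3 N, so the tin is on the worktop. I release it, rise, and return towards the slot for a close look.

Request:
drive_tool(deltas=[{"linear": [0,0,0],"twist": 0,"claw": 0.7},{"linear": [0,0,0],"twist": 0,"claw": 1},{"linear": [0,0,0],"twist": 0,"claw": 1},{"linear": [0,0,0],"twist": 0,"claw": 1},{"linear": [0,0,0],"twist": 0,"claw": 1},{"linear": [0,0,30],"twist": 0,"claw": 1},{"linear": [0,0,65],"twist": 0,"claw": 1},{"linear": [0,0,100],"twist": 0,"claw": 1},{"linear": [0,0,120],"twist": 0,"claw": 1},{"linear": [0,0,120],"twist": 0,"claw": 1}])

```text
clock: 5.87
position: [0.3618, 0.2216, 0.1727]
ee_rot: [0.002, 0.708, 0.707, 0.005]
contact_force: [0.2, -0.3, 0.4]
width: 0.0856
gripper_force: 0.0
```

Request:
drive_tool(deltas=[{"linear": [10,-34,0],"twist": -1,"claw": 1},{"linear": [20,-68,0],"twist": -2,"claw": 1},{"linear": [30,-102,0],"twist": -2.3,"claw": 1},{"linear": [40,-136,0],"twist": -2.3,"claw": 1},{"linear": [51,-170,0],"twist": -2.3,"claw": 1},{"linear": [61,-204,0],"twist": -2.3,"claw": 1},{"linear": [71,-235,0],"twist": -2.3,"claw": 1},{"linear": [71,-255,-30],"twist": -2.3,"claw": 1},{"linear": [71,-255,-60],"twist": -2.3,"claw": 1},{"linear": [71,-255,-60],"twist": -2.3,"claw": 1},{"linear": [71,-255,-60],"twist": -2.3,"claw": 1}])

```text
clock: 6.78
position: [0.4278, -0.0343, 0.1067]
ee_rot: [-0.003, 0.722, 0.692, -0.001]
contact_force: [-0.1, -1.4, 0.8]
width: 0.0853
gripper_force: 0.0
```

Run:
```python
from h import *
s=sensors.get_state();print(s["position"],s["ee_rot"],s["contact_force"],s["width"])
m=eyes.camera_model("wrist"); im=snap("wrist","w2"); np.save("w2.npy",m,allow_pickle=True)
h=cv2.cvtColor(im,cv2.COLOR_RGB2HSV); H,S,V=h[...,0],h[...,1],h[...,2]
def cc(k,mn,z,nm):
    n,l,st,c=cv2.connectedComponentsWithStats(k.astype(np.uint8))
    for i in range(1,n):
        if st[i,4]>=mn: print(nm,c[i].round(1),st[i],plane("wrist",c[i],z,m).round(4))
cc((H>5)&(H<20)&(S>150)&(V>70),60,.042,"tab")
cc((H>45)&(H<85)&(S>100),10,.042,"green"); cc(((H<4)|(H>176))&(S>150),10,.042,"red")
X=np.array([.4695,-.0345,.042]); print(proj("wrist",X,m))
```

```text
[ 0.42780046 -0.03432715  0.10671779] [-0.0025326   0.72202045  0.69186558 -0.00143886] [-0.05923867 -1.43763946  0.8394223 ] 0.08529694287175964
tab [379.4 246.9] [366 240  29  15 321] [ 0.4679 -0.0566  0.042 ]
green [401.2 262.4] [398 259   8   7  40] [ 0.4847 -0.0702  0.042 ]
green [616.2 343.2] [596 314  41  61 426] [ 0.8374 -0.2497  0.042 ]
green [ 56.8 387.1] [ 53 383   9  10  51] [-0.0033 -0.311   0.042 ]
red [403.3 242.4] [400 239   8   8  46] [ 0.4853 -0.0541  0.042 ]
[382.35671945 217.53192708]
```

View pics/w2.png

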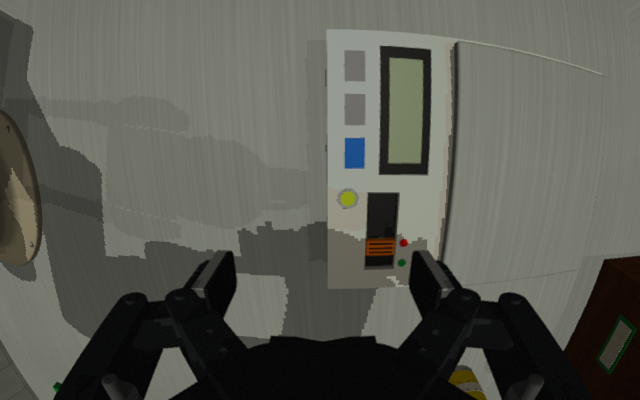

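The second wrist view shows the slot's open part centred near (382,217), from its end at row 193 to the tab at row 240. The predicted slot centre projects onto it. I use the visible right fingertip at (413–434, 252) to check where the open tip stands.

Run:
```python
from h import *
m=np.load("w2.npy",allow_pickle=True).item()
T=np.array([.4278,-.0343,.1067]); 
for dz in(-.011,-.005,.002):
  for dx,dy in((.0427,.011),(.057,.011),(.0427,-.011)):
    print(dz,dx,dy,proj("wrist",T+np.array([dx,dy,dz]),m).round(1))
```

```text
-0.011 0.0427 0.011 [403.1 232.3]
-0.011 0.057 0.011 [429.4 230.7]
-0.011 0.0427 -0.011 [400.7 269.9]
-0.005 0.0427 0.011 [405.9 236.9]
-0.005 0.057 0.011 [433.  235.2]
-0.005 0.0427 -0.011 [403.2 275.4]
0.002 0.0427 0.011 [409.5 242.7]
0.002 0.057 0.011 [437.6 240.8]
0.002 0.0427 -0.011 [406.3 282.4]
```

Request:
drive_tool(deltas=[{"linear": [-9,0,-15],"twist": 0,"claw": 1},{"linear": [-9,0,-30],"twist": 0,"claw": 1},{"linear": [-9,0,-45],"twist": 0,"claw": 1},{"linear": [-9,0,-53],"twist": 0,"claw": 1},{"linear": [-9,0,-53],"twist": 0,"claw": 1},{"linear": [-9,0,-53],"twist": 0,"claw": 1}])

```text
clock: 7.33
position: [0.4216, -0.0344, 0.0561]
ee_rot: [0.001, 0.721, 0.693, 0.0]
contact_force: [0.1, 0.7, 0.3]
width: 0.0854
gripper_force: 0.0
```

Request:
drive_tool(deltas=[{"linear": [-2,0,-6],"twist": 0,"claw": 1},{"linear": [-2,0,-11],"twist": 0,"claw": 1},{"linear": [-2,0,-14],"twist": 0,"claw": 1},{"linear": [-2,0,-14],"twist": 0,"claw": 1}])

```text
clock: 7.67
position: [0.4184, -0.0346, 0.0409]
ee_rot: [-0.0, 0.722, 0.692, -0.0]
contact_force: [0.0, -0.2, -0.9]
width: 0.0855
gripper_force: 0.0
```

Run:
```python
from h import *
s=sensors.get_state();print(s["position"],s["contact_force"])
m=eyes.camera_model("wrist"); im=snap("wrist","w3")
cv2.imwrite("pics/w3c.png",cv2.resize(im[120:330,260:520,::-1],None,fx=2.8,fy=2.8,interpolation=cv2.INTER_CUBIC))
for X in((.469,-.017,.042),(.469,-.034,.042),(.469,-.051,.042)): print(proj("wrist",np.array(X),m))
```

```text
[ 0.41843068 -0.03460743  0.04090825] [ 0.03364198 -0.18991143 -0.87487223]
[425.47941025 228.17820174]
[422.66661556 260.0546153 ]
[419.48682549 288.85786793]
```

View pics/w3c.png

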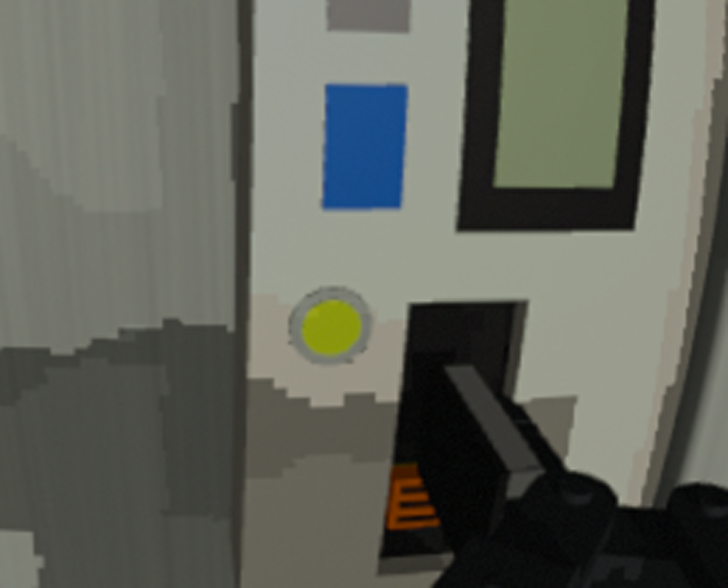

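The crop shows the fingertip over the slot's open part: finger edges at about 420 and 500, slot walls at 405 and 520, and the tab just below at (412,500). I keep going down carefully.

Request:
drive_tool(deltas=[{"linear": [0,0,-1.5],"twist": 0,"claw": 1},{"linear": [0,0,-3],"twist": 0,"claw": 1},{"linear": [0,0,-3],"twist": 0,"claw": 1}])

```text
clock: 7.97
position: [0.4187, -0.0347, 0.0382]
ee_rot: [-0.0, 0.722, 0.692, -0.0]
contact_force: [-0.8, 0.4, -0.4]
width: 0.0853
gripper_force: 0.0
```

Request:
drive_tool(deltas=[{"linear": [0,0,-1],"twist": 0,"claw": 1},{"linear": [0,0,-2],"twist": 0,"claw": 1},{"linear": [0,0,-2],"twist": 0,"claw": 1}])

```text
clock: 8.22
position: [0.4187, -0.0347, 0.0362]
ee_rot: [-0.0, 0.722, 0.692, -0.0]
contact_force: [0.5, -0.1, 1.0]
width: 0.0853
gripper_force: 0.0
```

Request:
drive_tool(deltas=[{"linear": [0,0,-1],"twist": 0,"claw": 1},{"linear": [0,0,-2],"twist": 0,"claw": 1},{"linear": [0,0,-2],"twist": 0,"claw": 1}])

```text
clock: 8.47
position: [0.4187, -0.0347, 0.0342]
ee_rot: [-0.0, 0.722, 0.692, -0.0]
contact_force: [-0.4, 0.3, -0.6]
width: 0.0857
gripper_force: 0.0
```

Request:
drive_tool(deltas=[{"linear": [0,0,-1],"twist": 0,"claw": 1},{"linear": [0,0,-1.5],"twist": 0,"claw": 1},{"linear": [0,0,-1.5],"twist": 0,"claw": 1}])

```text
clock: 8.72
position: [0.4189, -0.0347, 0.0337]
ee_rot: [0.0, 0.722, 0.692, 0.0]
contact_force: [-3.5, 1.0, 11.1]
width: 0.0856
gripper_force: 5.3
```

Request:
drive_tool(deltas=[{"linear": [0,0,-1],"twist": 0,"claw": 1},{"linear": [0,0,-1.5],"twist": 0,"claw": 1},{"linear": [0,0,-1.5],"twist": 0,"claw": 1}])

```text
clock: 8.97
position: [0.4189, -0.0347, 0.0335]
ee_rot: [0.001, 0.722, 0.692, 0.0]
contact_force: [-7.8, 1.8, 25.1]
width: 0.0856
gripper_force: 12.9
```

Request:
drive_tool(deltas=[{"linear": [0,0,2],"twist": 0,"claw": 1},{"linear": [0,0,4],"twist": 0,"claw": 1},{"linear": [0,0,4.2],"twist": 0,"claw": 1},{"linear": [0,0,4.2],"twist": 0,"claw": 1}])

```text
clock: 9.3
position: [0.4189, -0.0347, 0.0355]
ee_rot: [0.0, 0.722, 0.692, 0.0]
contact_force: [0.1, -0.4, -0.0]
width: 0.0854
gripper_force: 0.0
```

Request:
drive_tool(deltas=[{"linear": [0,-2,0],"twist": 0,"claw": 1},{"linear": [0,-4,0],"twist": 0,"claw": 1},{"linear": [0,-6,0],"twist": 0,"claw": 1},{"linear": [0,-8,0],"twist": 0,"claw": 1},{"linear": [0,-10,0],"twist": 0,"claw": 1}])

```text
clock: 9.72
position: [0.4184, -0.0447, 0.0353]
ee_rot: [-0.001, 0.722, 0.692, -0.0]
contact_force: [-0.6, 1.7, -0.3]
width: 0.0856
gripper_force: 0.8
```

Run:
```python
from h import *
s=sensors.get_state();print(s["position"],s["contact_force"])
m=eyes.camera_model("wrist"); im=snap("wrist","w4")
h=cv2.cvtColor(im,cv2.COLOR_RGB2HSV); H,S,V=h[...,0],h[...,1],h[...,2]
n,l,st,c=cv2.connectedComponentsWithStats(((H>5)&(H<20)&(S>150)&(V>60)).astype(np.uint8))
for i in range(1,n):
  if st[i,4]>30:
    print(c[i],st[i]); x,y,w,hh,_=st[i]
    for u in((x+2,y),(x+2,y+hh)): print(plane("wrist",u,.042,m).round(4))
```

```text
[ 0.41841344 -0.04468451  0.0352652 ] [-0.59742123  1.67099027 -0.2878918 ]
[406.21296296 298.94444444] [400 286  17  24 216]
[ 0.4578 -0.0546  0.042 ]
[ 0.459  -0.0695  0.042 ]
```

The force of 1.7 N along y matches the tab sliding. I continue to the stop.

Request:
drive_tool(deltas=[{"linear": [0,-2,0],"twist": 0,"claw": 1},{"linear": [0,-4,0],"twist": 0,"claw": 1},{"linear": [-0.4,-6,0],"twist": 0,"claw": 1},{"linear": [-0.4,-7,0],"twist": 0,"claw": 1},{"linear": [-0.4,-7,0],"twist": 0,"claw": 1}])

```text
clock: 10.18
position: [0.4182, -0.0497, 0.0354]
ee_rot: [-0.002, 0.722, 0.692, 0.001]
contact_force: [2.4, 11.3, -0.2]
width: 0.0853
gripper_force: 5.7
```

Request:
drive_tool(deltas=[{"linear": [0,-1,0],"twist": 0,"claw": 1},{"linear": [0,-2,0],"twist": 0,"claw": 1},{"linear": [0,-2,0],"twist": 0,"claw": 1}])

```text
clock: 10.43
position: [0.4181, -0.0501, 0.0353]
ee_rot: [-0.003, 0.722, 0.692, 0.002]
contact_force: [3.8, 18.9, 0.1]
width: 0.0854
gripper_force: 9.4
```

Firm stop at 19 N. I back off, rise, and check the tab.

Request:
drive_tool(deltas=[{"linear": [0,3,0],"twist": 0,"claw": 1},{"linear": [0,8,0],"twist": 0,"claw": 1},{"linear": [0,8,0],"twist": 0,"claw": 1},{"linear": [0,8,20],"twist": 0,"claw": 1},{"linear": [0,10,50],"twist": 0,"claw": 1},{"linear": [0,10,75],"twist": 0,"claw": 1},{"linear": [0,10,75],"twist": 0,"claw": 1},{"linear": [0,10,75],"twist": 0,"claw": 1}])

```text
clock: 11.1
position: [0.4198, -0.0445, 0.1119]
ee_rot: [0.002, 0.722, 0.692, 0.001]
contact_force: [0.4, 0.3, -0.2]
width: 0.0858
gripper_force: 0.0
```

Run:
```python
from h import *
s=sensors.get_state();print(s["position"],s["contact_force"])
m=eyes.camera_model("wrist"); im=snap("wrist","w5")
h=cv2.cvtColor(im,cv2.COLOR_RGB2HSV); H,S,V=h[...,0],h[...,1],h[...,2]
def cc(k,mn,nm):
  n,l,st,c=cv2.connectedComponentsWithStats(k.astype(np.uint8))
  for i in range(1,n):
    if st[i,4]>mn and abs(c[i][0]-390)<70: print(nm,c[i].round(1),st[i],plane("wrist",c[i],.042,m).round(4))
cc((H>5)&(H<20)&(S>150)&(V>60),30,"tab"); cc((H>45)&(H<85)&(S>100),8,"green"); cc(((H<4)|(H>176))&(S>150),10,"red")
t=eyes.get_image("top"); hh=cv2.cvtColor(t,cv2.COLOR_RGB2HSV)
k=((hh[...,0]>100)&(hh[...,0]<125)&(hh[...,1]>150)&(hh[...,2]>70)).astype(np.uint8)
n,l,st,c=cv2.connectedComponentsWithStats(k)
for i in range(1,n):
  if st[i,4]>100: print("blue",c[i],st[i],plane("top",c[i],.086).round(3))
cv2.imwrite("pics/w5c.png",cv2.resize(im[170:300,330:450,::-1],None,fx=4,fy=4,interpolation=cv2.INTER_CUBIC))
```

```text
[ 0.41977473 -0.04451641  0.11190953] [ 0.4035262   0.32804606 -0.17252969]
tab [387.4 243.1] [374 235  29  17 364] [ 0.4675 -0.067   0.042 ]
green [387.9 226.2] [376 220  26  14 330] [ 0.4675 -0.0537  0.042 ]
green [409.9 245.6] [407 243   7   7  40] [ 0.4848 -0.0703  0.042 ]
red [411.7 225.2] [408 222   8   8  42] [ 0.4852 -0.054   0.042 ]
blue [213.71  261.445] [203 251  22  22 400] [0.36  0.222 0.086]
```

View pics/w5c.png

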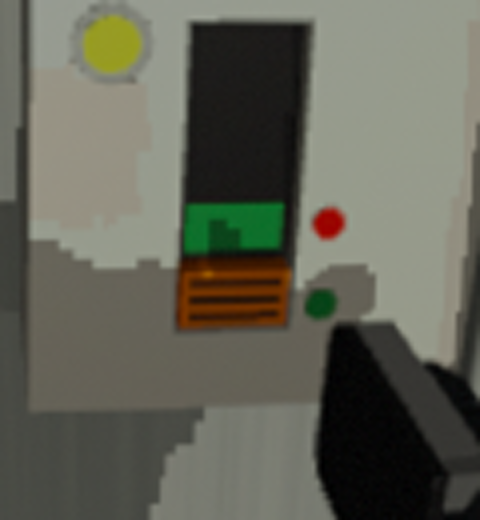

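The tab is now at the slot's end beside the green dot, and the green patch shows. The blue tin stands at (0.36, 0.222). On to the yeast tin.

Request:
drive_tool(deltas=[{"linear": [0,0,40],"twist": 0,"claw": 1},{"linear": [0,0,80],"twist": 0,"claw": 1},{"linear": [8,-34,110],"twist": 0,"claw": 1},{"linear": [16,-68,138],"twist": 0,"claw": 1},{"linear": [25,-105,138],"twist": 0,"claw": 1},{"linear": [34,-143,138],"twist": 0,"claw": 1},{"linear": [43,-181,138],"twist": 0,"claw": 1},{"linear": [52,-219,138],"twist": 0,"claw": 1},{"linear": [61,-257,138],"twist": 0,"claw": 1},{"linear": [70,-295,138],"twist": 0,"claw": 1},{"linear": [79,-332,138],"twist": 0,"claw": 1},{"linear": [88,-365,138],"twist": 0,"claw": 1}])

```text
clock: 12.2
position: [0.5058, -0.4111, 0.2458]
ee_rot: [-0.002, 0.722, 0.692, -0.0]
contact_force: [0.1, 0.4, 0.8]
width: 0.0853
gripper_force: 0.0
```

Request:
drive_tool(deltas=[{"linear": [0,-5,0],"twist": 0,"claw": 1},{"linear": [0,-5,0],"twist": 0,"claw": 1},{"linear": [0,-5,0],"twist": 0,"claw": 1}])

```text
clock: 12.45
position: [0.5056, -0.413, 0.2464]
ee_rot: [-0.002, 0.722, 0.692, 0.0]
contact_force: [-1.1, 0.7, 1.5]
width: 0.0855
gripper_force: 0.0
```

Run:
```python
from h import *
s=sensors.get_state();print(s["position"],s["contact_force"],s["qpos"])
m=eyes.camera_model("wrist"); im=snap("wrist","w6")
h=cv2.cvtColor(im,cv2.COLOR_RGB2HSV); H,S,V=h[...,0],h[...,1],h[...,2]
k=((H<6)|(H>174))&(S>200)&(V>120)
n,l,st,c=cv2.connectedComponentsWithStats(k.astype(np.uint8))
for i in range(1,n):
    if st[i,4]>150: print(c[i].round(1),st[i],plane("wrist",c[i],.086,m).round(4))
```

```text
[ 0.50560027 -0.4129593   0.2463712 ] [-1.05195442  0.69985057  1.48867539] [-7.91686300e-01  3.94599637e-01  1.31538875e+00  5.42397750e-04
  1.43622461e+00 -7.49246869e-01]
[479.4  30. ] [ 457    6   45   49 1670] [ 0.6726 -0.2539  0.086 ]
[164.2  99. ] [146  88  32  29 428] [ 0.3498 -0.3133  0.086 ]
[234.3 121.1] [ 206   97   53   54 1998] [ 0.4245 -0.3445  0.086 ]
[324.3 189.5] [ 298  164   54   52 2267] [ 0.508  -0.4164  0.086 ]
```

Request:
drive_tool(squeeze=40, deltas=[{"linear": [2.4,-3.2,-35],"twist": 0,"claw": 1},{"linear": [2.4,-3.2,-70],"twist": 0,"claw": 1},{"linear": [2.4,-3.2,-105],"twist": 0,"claw": 1},{"linear": [2.4,-3.2,-140],"twist": 0,"claw": 1},{"linear": [2.4,-3.2,-170],"twist": 0,"claw": 1},{"linear": [2.4,-3.2,-192],"twist": 0,"claw": 1},{"linear": [2.4,-3.2,-196],"twist": 0,"claw": 1},{"linear": [2.4,-3.2,-196],"twist": 0,"claw": 1}])

```text
clock: 13.17
position: [0.5079, -0.4144, 0.0513]
ee_rot: [-0.002, 0.721, 0.693, 0.0]
contact_force: [0.3, -0.5, 0.8]
width: 0.0854
gripper_force: 0.0
```

Request:
drive_tool(deltas=[{"linear": [0,0,0],"twist": 0,"claw": 0.3},{"linear": [0,0,0],"twist": 0,"claw": 0.3},{"linear": [0,0,0],"twist": 0,"claw": 0.3},{"linear": [0,0,0],"twist": 0,"claw": 0.3},{"linear": [0,0,0],"twist": 0,"claw": 0.3},{"linear": [0,0,0],"twist": 0,"claw": 0.3},{"linear": [0,0,0],"twist": 0,"claw": 0.3}])

```text
clock: 13.75
position: [0.5096, -0.4177, 0.0551]
ee_rot: [0.002, 0.722, 0.692, 0.0]
contact_force: [-0.2, 1.2, 7.0]
width: 0.0535
gripper_force: 42.8
```

Request:
drive_tool(deltas=[{"linear": [0,0,10],"twist": 0,"claw": 0.3},{"linear": [0,0,35],"twist": 0,"claw": 0.3},{"linear": [0,0,70],"twist": 0,"claw": 0.3},{"linear": [0,0,105],"twist": 0,"claw": 0.3},{"linear": [0,0,130],"twist": 0,"claw": 0.3},{"linear": [0,0,140],"twist": 0,"claw": 0.3},{"linear": [0,0,140],"twist": 0,"claw": 0.3}])

```text
clock: 14.33
position: [0.51, -0.418, 0.1961]
ee_rot: [0.003, 0.722, 0.692, 0.0]
contact_force: [0.6, -0.4, -2.5]
width: 0.0534
gripper_force: 42.8
```

Request:
drive_tool(deltas=[{"linear": [4,20,0],"twist": 0,"claw": 0.3},{"linear": [10,50,0],"twist": 0,"claw": 0.3},{"linear": [17,85,0],"twist": 0,"claw": 0.3},{"linear": [24,122,0],"twist": 0,"claw": 0.3},{"linear": [31,160,0],"twist": 0,"claw": 0.3},{"linear": [38,198,0],"twist": 0,"claw": 0.3},{"linear": [46,236,0],"twist": 0,"claw": 0.3},{"linear": [54,274,0],"twist": 0,"claw": 0.3},{"linear": [61,312,0],"twist": 0,"claw": 0.3},{"linear": [68,348,0],"twist": 0,"claw": 0.3},{"linear": [75,382,0],"twist": 0,"claw": 0.3},{"linear": [80,405,0],"twist": 0,"claw": 0.3}])

```text
clock: 15.33
position: [0.5874, -0.0082, 0.1899]
ee_rot: [-0.002, 0.721, 0.693, -0.001]
contact_force: [0.2, -0.7, -2.8]
width: 0.053
gripper_force: 42.8
```

Request:
drive_tool(deltas=[{"linear": [0,6,0],"twist": 0,"claw": 0.3},{"linear": [0,6,0],"twist": 0,"claw": 0.3},{"linear": [0,6,0],"twist": 0,"claw": 0.3},{"linear": [0,6,0],"twist": 0,"claw": 0.3}])

```text
clock: 15.67
position: [0.5881, -0.0072, 0.1915]
ee_rot: [-0.0, 0.722, 0.692, -0.001]
contact_force: [0.4, 0.6, -3.4]
width: 0.0532
gripper_force: 42.8
```

Run:
```python
from h import *
s=sensors.get_state();print(s["position"],s["contact_force"],s["ee_rot"])
snap("side","s7");t=snap("top","t7")
hh=cv2.cvtColor(t,cv2.COLOR_RGB2HSV);H,S,V=hh[...,0],hh[...,1],hh[...,2]
for nm,k in(("dark/yel",(H>20)&(H<35)&(S>180)&(V>120)),("red",((H<6)|(H>174))&(S>200)&(V>120))):
  n,l,st,c=cv2.connectedComponentsWithStats(k.astype(np.uint8))
  for i in range(1,n):
    if st[i,4]>100: print(nm,c[i].round(1),plane("top",c[i],.086).round(3))
```

```text
[ 0.5880985  -0.00715866  0.19149976] [ 0.36470998  0.57685295 -3.42848819] [-4.16974595e-04  7.22045641e-01  6.91844583e-01 -9.95467317e-04]
dark/yel [413.4 169.9] [ 0.576 -0.265  0.086]
red [406.5 131. ] [ 0.673 -0.251  0.086]
red [447.6 233.2] [ 0.421 -0.344  0.086]
red [440.5 268.3] [ 0.337 -0.324  0.086]
```

View pics/s7.png

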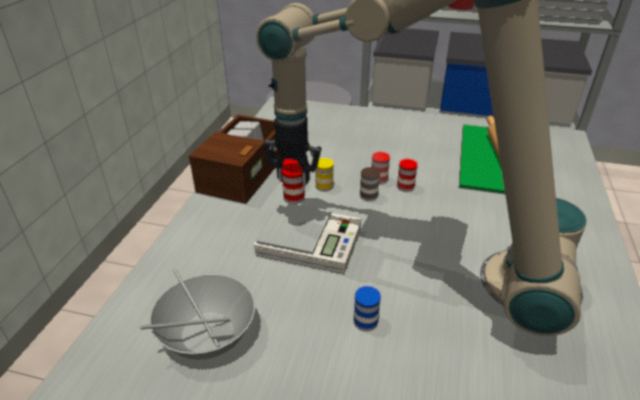

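The side view shows the yeast tin (292,182) held upright over the pan, the blue tin standing at (367,307), and the bystanders where they were. I lower gently.

Request:
drive_tool(deltas=[{"linear": [2,2,-20],"twist": 0,"claw": 0.3},{"linear": [2,2,-42],"twist": 0,"claw": 0.3},{"linear": [2,2,-60],"twist": 0,"claw": 0.3},{"linear": [2,2,-70],"twist": 0,"claw": 0.3},{"linear": [2,2,-75],"twist": 0,"claw": 0.3},{"linear": [2,2,-77],"twist": 0,"claw": 0.3},{"linear": [2,2,-78],"twist": 0,"claw": 0.3},{"linear": [2,2,-78],"twist": 0,"claw": 0.3}])

```text
clock: 16.43
position: [0.5915, -0.0042, 0.1153]
ee_rot: [0.001, 0.722, 0.692, 0.001]
contact_force: [-1.0, 0.1, -3.4]
width: 0.0534
gripper_force: 42.8
```

Request:
drive_tool(deltas=[{"linear": [0,0,-1],"twist": 0,"claw": 0.3},{"linear": [0,0,-2],"twist": 0,"claw": 0.3},{"linear": [0,0,-2],"twist": 0,"claw": 0.3},{"linear": [0,0,-2],"twist": 0,"claw": 0.3}])

```text
clock: 16.77
position: [0.5909, -0.0038, 0.1129]
ee_rot: [0.0, 0.722, 0.692, 0.0]
contact_force: [0.6, 0.6, -2.2]
width: 0.0533
gripper_force: 42.8
```

Request:
drive_tool(deltas=[{"linear": [0,0,-1],"twist": 0,"claw": 0.3},{"linear": [0,0,-2],"twist": 0,"claw": 0.3},{"linear": [0,0,-2],"twist": 0,"claw": 0.3},{"linear": [0,0,-2],"twist": 0,"claw": 0.3}])

```text
clock: 17.1
position: [0.5907, -0.0039, 0.1104]
ee_rot: [-0.0, 0.722, 0.692, -0.0]
contact_force: [0.3, 0.5, -2.7]
width: 0.0534
gripper_force: 42.8
```

Request:
drive_tool(deltas=[{"linear": [0,0,-1],"twist": 0,"claw": 0.3},{"linear": [0,0,-1.5],"twist": 0,"claw": 0.3},{"linear": [0,0,-1.5],"twist": 0,"claw": 0.3},{"linear": [0,0,-1.5],"twist": 0,"claw": 0.3}])

```text
clock: 17.43
position: [0.5909, -0.0039, 0.1092]
ee_rot: [0.0, 0.722, 0.692, 0.0]
contact_force: [0.5, 1.0, -1.8]
width: 0.0531
gripper_force: 43.2
```

Request:
drive_tool(deltas=[{"linear": [0,0,-0.5],"twist": 0,"claw": 0.3},{"linear": [0,0,-1],"twist": 0,"claw": 0.3},{"linear": [0,0,-1],"twist": 0,"claw": 0.3},{"linear": [0,0,-1],"twist": 0,"claw": 0.3}])

```text
clock: 17.77
position: [0.5909, -0.0038, 0.1091]
ee_rot: [0.0, 0.722, 0.692, 0.0]
contact_force: [-1.9, 1.0, 5.0]
width: 0.0532
gripper_force: 43.5
```

The pan is carrying the tin (+5 N). I release and rise clear.

Request:
drive_tool(deltas=[{"linear": [0,0,0],"twist": 0,"claw": 0.7},{"linear": [0,0,0],"twist": 0,"claw": 1},{"linear": [0,0,0],"twist": 0,"claw": 1},{"linear": [0,0,0],"twist": 0,"claw": 1},{"linear": [0,0,0],"twist": 0,"claw": 1},{"linear": [0,0,20],"twist": 0,"claw": 1},{"linear": [0,0,50],"twist": 0,"claw": 1},{"linear": [0,0,85],"twist": 0,"claw": 1},{"linear": [0,0,120],"twist": 0,"claw": 1},{"linear": [0,0,140],"twist": 0,"claw": 1},{"linear": [0,0,140],"twist": 0,"claw": 1},{"linear": [0,0,140],"twist": 0,"claw": 1}])

```text
clock: 18.77
position: [0.5914, -0.004, 0.2492]
ee_rot: [0.001, 0.722, 0.692, 0.001]
contact_force: [-0.0, 0.4, -1.6]
width: 0.0857
gripper_force: 0.0
```

Run:
```python
from h import *
s=sensors.get_state();print(s["position"],s["contact_force"],s["width"])
m=eyes.camera_model("wrist"); im=snap("wrist","w8"); snap("side","s8")
h=cv2.cvtColor(im,cv2.COLOR_RGB2HSV); H,S,V=h[...,0],h[...,1],h[...,2]
def cc(k,mn,z,nm):
  n,l,st,c=cv2.connectedComponentsWithStats(k.astype(np.uint8))
  for i in range(1,n):
    if st[i,4]>mn: print(nm,c[i].round(1),st[i],plane("wrist",c[i],z,m).round(4))
cc(((H<6)|(H>174))&(S>200)&(V>120),300,.14,"red"); cc((H>5)&(H<20)&(S>150)&(V>60)&(np.arange(400)[:,None]<255),40,.042,"tab")
```

```text
[ 0.5914012  -0.00396403  0.24923394] [-0.0156759   0.35465641 -1.60598577] 0.0857417909639715
red [321.3 196.9] [ 289  168   66   57 3000] [ 0.5921 -0.0007  0.14  ]
red [170.9 385.5] [159 377  27  19 317] [ 0.3823 -0.2501  0.14  ]
tab [222.7 230.9] [215 226  16  11 161] [ 0.4683 -0.0668  0.042 ]
```

View pics/w8.png

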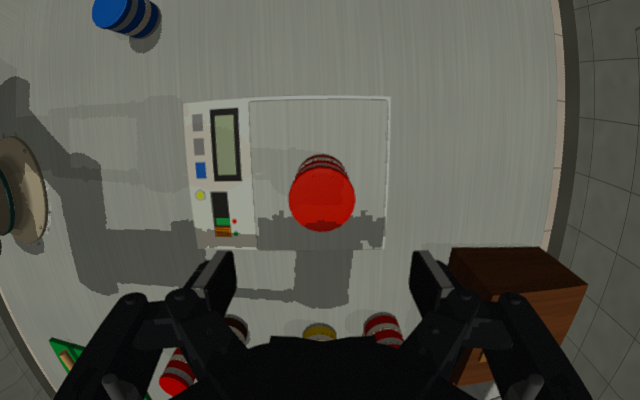

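The red tin (321,197) stands upright near the pan's centre, at about (0.592, -0.001). The switch is on with the green patch showing, the blue tin is on the worktop, and the gripper is clear. I hand it in.

```bash
python3 -c "
from rig import manip; print(manip.sign_off())"
```

```text
the job is handed in; nothing more can be done
None
```

I handed the job in at about 19 s of the 66 s limit: the baking-powder tin stands on the worktop, the switch is fully on, and the yeast tin stands released within about 5 mm of the pan's centre; the hand-in returned no verdict.

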